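# Close a tab-lock bench clamp on an offcut

## Robot

A 6-joint arm with a two-finger parallel gripper is mounted at the origin on a cart in front of the work surface, level with it; the furniture and walls round the work are solid. World frame = base frame: x ahead of the robot, y to its left, z up, the work surface at z = 0. Lengths are in m, angles in rad, forces in N, time in s.
With the tool pointing down it reaches from about 0.15 to 0.775 m from the base axis. Payload 6.1 kg.
Tool frame: the origin (TCP) lies at the very end of the fingers, on their centre line; the grasp point (between the pads) lies env.tcp_to_grasp behind it (env.tcp_to_grasp is the distance from the TCP to the grasp point, in m); z points along the fingers, y is the line along which they close (so a half turn about z gives the same grasp; the last joint's range is limited). The gripper opens to 85 mm and grips with 20 to 120 N. Pads are 22 mm wide; open, the fingers measure 114 mm over their backs; the gripper's body (76 mm by 85 mm) begins 54 mm behind the grasp point. The pads swing forward as they close: fully open they stand 13 mm farther back than shut.
Start: joints at [1.328, 0.126, -0.04, 1.405, 0, 1.571], TCP at [0.126, 0.51, 0.231] pointing down, gripper open.
Joint ranges: [-2.72, 2.72], [-0.95, 1.95], [-1.27, 1.35], [-1.78, 2.02], [-1.46, 1.47], [-3.14, 3.14]. Speed limits (rad/s): [2.39, 2.39, 3.01, 3.14, 3.14, 3.14].

## Interface

Orientations are given as a unit quaternion [x, y, z, w].
In Python, from bench import env gives the robot as it stands.
- The arm moves only by the tool step_arm, never from a script. Its argument "rows" is a list of rows, each a list of 7 numbers: the shift along the world's x, y, z in m, then the turn, a rotation vector about the world's x, y, z in rad, then the opening, from 0 (shut) to 1 (fully open). In form: [[tx, ty, tz, wx, wy, wz, grip], ...]. A call has 1 to 12 rows; each row is the pose to reach, as a shift and turn from the pose commanded when the call began; what a row does not reach only later rows make up. A row lasts 1/8 s, in which the tool goes at most 62.5 mm and 10.7 degrees, less where a joint would pass 70% of its speed; a pose out of reach is approached as far as the arm can. A call with a gripper value outside its range is refused whole. The fingers move at their own pace and stop on an object; "grip_force" is the grip in N (left out, the last holds). Time passes only in rows, so rows that repeat a pose let the fingers close. It gives the time, the measured TCP pose, the force, the opening and the grip force at its end, in the units of the state.
- env.sense(): the state, without advancing time (a new reading comes with each control period).
- env.read_camera(name): name is "scene" or "top" or "wrist"; returns a dict with "pixels" (420x560x3 uint8, red, green, blue), "fov_y" (degrees; the focal length in pixels is half the picture's height over the tangent of half this angle, whatever the lens; pixels are square), "cx", "cy" (the principal point, pixels), "cam_to_world" (4x4, takes a point from camera to world coordinates); the wrist camera has in their place "hand_eye" (4x4, takes a point from camera to tool coordinates, whose origin is the TCP and whose axes are the flange's). Camera axes: x right, y down, z forward; pixel columns grow to the right and rows downward; lengths in m; the calibration is good to about 2 mm. A picture is of the moment at which its call begins: read the wrist's pose just before it. There is no depth.
- env.finish_job(): hands the job in; it is judged then, once.
Trained networks look in the newest picture that a camera, given by its name, has taken for a name from the list of things; names that differ only in an ending like _2 or _b are one class to them, and where a whole thing is asked for, a point or a joint stands for the part that bears it (a point fixed in the world has none). Each returns a list of dicts, best first, with "p" (0 to 1); they miss things now and then, are a little off and sometimes report something else, mostly with a low value. They report only what shows in the picture. A call takes as long as a camera call.
- env.cut_out(thing, camera): "pixels" (420x560 bool, what is visible of it) and "extent" ([left, top, right, bottom] in pixels, round what is visible of it).
The state is a dict: "time": time; "qpos": joint angles; "qd": joint speeds; "effort": joint torques, N m; "position": TCP position; "tool_rot": TCP orientation; "wrist_force": force on the tool from outside, world axes, zero at the start; "torque": the same for the moment, N m; "opening": finger opening in m; "grip_force": force on a finger pad.
Only numpy, scipy, OpenCV 4.12 (cv2) and the standard library are available. Lean on these libraries where they do the work, as an engineer would, in place of code of your own. Each camera call takes 0.05 s, during which the arm holds its last target. There are 200 camera calls.

## Task

Clamp the wooden offcut in the little bench clamp: pinch the two release tabs of the clamp's knob to unlock it, turn the knob clockwise (seen from above) until the jaw has pushed the offcut against the fence and presses it there firmly but gently, never with more than 25 N, then let go so that both tabs spring out and lock the knob with some 10 to 20 N still holding the offcut. Leave the things lying around alone.

Things in the scene. Friction and masses are not known exactly. Their poses are not given: they have to be found in the camera images.
- clamp_bed: Fixed aluminium bench clamp, bed 245 x 116 mm, its top 12 mm above the worktop. Origin: centre of underside; z up, x = clamping direction. Along x: grey drive housing with the knob on it, jaw, offcut, then a fixed fence (16 mm thick, top 39 mm above the worktop) bolted with its face somewhere at x = 62 to 74 mm; the fence's pose is not reported, so where the offcut bears must be felt.
- housing_top (a point): Middle of the top of the drive housing (92 x 92 mm), 44 mm above the worktop, on the knob's axis (x = -70 mm, y = 0 of the bed). A ring of steel serrations, 37 to 46 mm from the axis, reaches 49 mm above the worktop. Nothing on the clamp but the knob is higher than 50 mm, so fingers may swing round the knob above that height.
- knob_grip (a point): On the knob's axis at mid height of its tabs, 73 mm above the worktop; turns with the knob, z up. The tabs (grey ribbed plates 22 mm wide, 56 to 88 mm above the worktop) are on its +y and -y sides, 58 mm over their flat outer faces: close the fingers along y, tips no lower than 52 mm above the worktop. The black cheeks on +x and -x (58 mm over) are solid. Cap top at 89 mm.
- knob (a joint): Knob angle, 0 as found, growing clockwise from above, stop at 1.55 rad. Moves the jaw 14 mm towards the fence per rad. Locked while a tab is out; with both tabs in it turns with 0.02 N m until the offcut bears on the fence, at 0.3 to 1.25 rad. From there the jaw's spring adds 84 N per rad: 15 N on the offcut = 0.21 N m at the knob, 0.18 rad past first bearing. Serrations 0.07 rad apart.
- tab_a (a joint): Travel of the release tab on the knob's +y side towards the axis: 0 out (locked), 0.005 m fully pressed. Sprung: 8 N to start it, 13 N fully in; clear of the serrations from 3.5 mm on. When let go under load it snaps out to under 1 mm into a serration gap while the knob settles back by up to 0.075 rad (loses up to 6 N of clamping force), so turn to 17 to 21 N first.
- tab_b (a joint): The same for the release tab on the knob's -y side.
- jaw: Moving jaw: aluminium block 74 mm wide on two rods out of the housing, with a sprung dark steel pressure plate (70 x 24 mm) whose face is 15 mm ahead of the jaw's origin when unloaded; it yields 6 mm at most, 6 N per mm. x = clamping direction. The clamping force is the force between this jaw (with plate) and the offcut.
- offcut: Loose brown wooden offcut 45 x 90 x 30 mm, lying on the bed between jaw and fence with some mm of play, its 45 mm side along the clamping direction. Origin: centre of the underside.
- screw_jar: Glass jar of screws with a red lid, 70 mm across, 91 mm high, standing near the clamp; leave alone. Origin: centre of the underside.
- tape_measure: Yellow tape measure, 33 x 81 x 66 mm, near the clamp; leave alone. Origin: underside.
- sanding_block: Wood and cork sanding block, 65 x 112 x 36 mm, near the clamp; leave alone. Origin: centre of the underside.

How it is judged:
By the outcome, as a careful person would: the job done as asked, in the order asked, and still so for the second after the job is handed in, with the robot touching nothing.
It also fails if it takes over 58 s, if anything falls off the work surface, if the arm or the gripper's body presses on something with over 40 N, if the wrist force passes 120 N, or if a joint passes its speed limit or range.

## Working session

There is one attempt and no reset: what is moved stays moved. The work goes in short steps, Python scripts to look and compute and a tool call to move; the robot and the scene stay as the last step left them, time stands still between calls to the robot, and variables do not carry over. Pictures are saved under pics/ and viewed, at most 10 in all, crops included, and the job is handed in when it is done.

Besides the shell and the picture viewer there is one more tool, called as name(argument=value, ...) on one line, values as JSON. step_arm: Moves the arm, as the interface text tells. Its arguments: {"type":"object","properties":{"rows":{"type":"array","items":{"type":"array","items":{"type":"number"}}},"grip_force":{"type":"number"}},"required":["rows"]}

```bash
mkdir -p pics
cat > h.py <<'E'
import numpy as np, cv2
from bench import env
from scipy.spatial.transform import Rotation as R
def K(c):
    f=c["pixels"].shape[0]/2/np.tan(np.radians(c["fov_y"])/2); return f,c["cx"],c["cy"]
def T(c,s=None):
    if "cam_to_world" in c: return np.array(c["cam_to_world"])
    M=np.eye(4); M[:3,:3]=R.from_quat(s["tool_rot"]).as_matrix(); M[:3,3]=s["position"]; return M@np.array(c["hand_eye"])
def ray(c,u,v,z,s=None):
    f,cx,cy=K(c); M=T(c,s); d=M[:3,:3]@np.array([(u-cx)/f,(v-cy)/f,1]); o=M[:3,3]
    return o+d*(z-o[2])/d[2]
def save(c,n): cv2.imwrite("pics/"+n,c["pixels"][...,::-1])
E
python3 - <<'E'
from h import *
s=env.sense(); print(s, env.tcp_to_grasp)
for n in ["top","scene"]:
    c=env.read_camera(n); save(c,n+"0.png"); print(n,K(c),np.round(T(c),3).tolist())
    for t in ["clamp_bed","knob","tab_a","jaw","offcut","screw_jar","tape_measure","sanding_block"]:
        for r in env.cut_out(t,n)[:2]:
            m=r["pixels"]; v,u=np.nonzero(m); print(t,round(r["p"],2),r["extent"],u.mean().round(1),v.mean().round(1),cv2.minAreaRect(np.c_[u,v].astype(np.float32)))
E
```

```text
{'time': 0.0, 'qpos': array([ 1.32794655e+00,  1.26364060e-01, -4.06242920e-02,  1.40539578e+00,
        2.90500536e-05,  1.57080180e+00]), 'qd': array([ 0.0008571 ,  0.00119312, -0.0004711 , -0.00022438, -0.00085676,
        0.0008176 ]), 'effort': array([-2.71958734e-04, -4.35912752e+01,  3.52924633e+01,  1.71681528e-02,
        1.63969685e-05,  8.21884811e-06]), 'position': array([0.12613853, 0.50919413, 0.23052938]), 'tool_rot': array([ 1.21129416e-01,  9.92636406e-01, -7.86297400e-04, -1.10578663e-04]), 'wrist_force': array([-0.14722058,  0.71338814,  0.55225006]), 'torque': array([ 0.00954685, -0.0470486 ,  0.01733995]), 'grip_force': 0.0, 'opening': 0.08552308608620139} 0.0187
top (np.float64(534.6831125327711), 281.040929213483, 212.07430826506754) [[-0.015, -0.977, 0.211, 0.293], [-1.0, 0.016, 0.0, -0.077], [-0.004, -0.211, -0.977, 1.111], [0.0, 0.0, 0.0, 1.0]]
clamp_bed 0.71 [144.1, 130.1, 215.7, 246.7] 180.6 193.6 ((181.7162322998047, 185.70269775390625), (55.89565658569336, 113.59970092773438), 9.462322235107422)
knob 0.37 [144.2, 127.7, 217.4, 243.8] 180.4 194.0 ((181.36
[... 1499 characters left out ...]
8, 274.0, 191.3] 266.5 177.6 ((266.3451232910156, 176.3061065673828), (24.594467163085938, 13.284963607788086), 57.094757080078125)
offcut 0.94 [265.2, 157.6, 298.9, 189.4] 282.3 173.8 ((282.2852478027344, 172.55035400390625), (34.981204986572266, 22.44695281982422), 55.00798034667969)
screw_jar 0.82 [358.7, 229.6, 405.3, 290.5] 381.9 259.5 ((381.9068603515625, 259.88494873046875), (41.455177307128906, 62.70619201660156), 6.009005546569824)
tape_measure 0.7 [294.6, 266.3, 345.6, 302.7] 316.7 285.9 ((319.0, 285.0), (36.0, 46.0), 90.0)
sanding_block 0.74 [210.2, 234.8, 275.1, 290.6] 242.4 262.3 ((242.19851684570312, 261.8459777832031), (64.26593017578125, 39.62173843383789), 43.45184326171875)
```

View pics/top0.png

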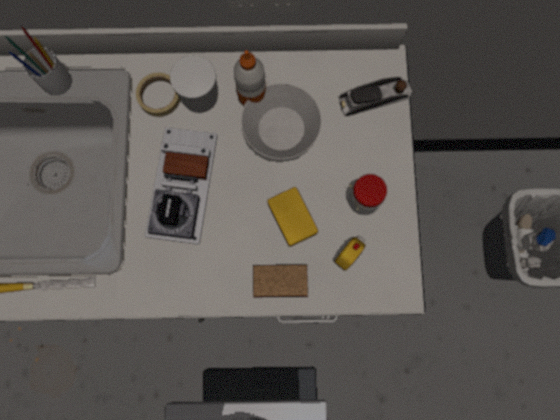

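View pics/scene0.png

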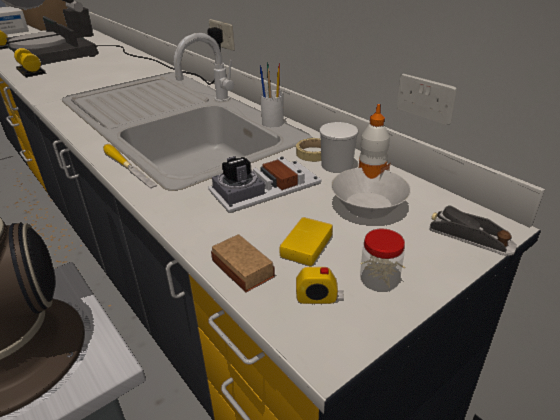

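Run:
```python
from h import *
c=env.read_camera("top")
k=ray(c,172,209,.089); print("knob",k)
r=env.cut_out("clamp_bed","top")[0]["pixels"]
for p in [(163,129),(217,133),(147,237),(201,242)]: print(ray(c,*p,.012).round(3))
s=env.sense(); w=env.read_camera("wrist"); save(w,"w0.png"); print(np.round(w["hand_eye"],3).tolist(),K(w),R.from_quat(s["tool_rot"]).as_matrix().round(2).tolist())
for t,n in [((172,25),"x"),]: pass
for n in ["knob","clamp_bed"]:
  for r in env.cut_out(n,"wrist")[:2]: print(n,r["p"],r["extent"])
```

```text
knob [0.52376406 0.13734122 0.089     ]
[0.72  0.178 0.012]
[0.709 0.06  0.012]
[0.482 0.204 0.012]
[0.47  0.091 0.012]
[[0.0, -0.956, -0.294, 0.075], [1.0, 0.0, 0.001, 0.001], [-0.001, -0.294, 0.956, -0.142], [0.0, 0.0, 0.0, 1.0]] (np.float64(321.5733403350787), 272.51068417428746, 210.5822613109727) [[-0.97, 0.24, -0.0], [0.24, 0.97, 0.0], [0.0, 0.0, -1.0]]
```

step_arm(rows=[[0.04,-0.035,0,0,0,0.02,1],[0.08,-0.07,0,0,0,0.04,1],[0.12,-0.11,0,0,0,0.06,1],[0.16,-0.15,0,0,0,0.08,1],[0.2,-0.19,0,0,0,0.1,1],[0.24,-0.23,0,0,0,0.12,1],[0.28,-0.27,0,0,0,0.12,1],[0.32,-0.31,0,0,0,0.12,1],[0.36,-0.35,0,0,0,0.12,1],[0.38,-0.37,0,0,0,0.12,1],[0.38,-0.37,0,0,0,0.12,1],[0.38,-0.37,0,0,0,0.12,1]])

```text
time: 2.65
position: [0.5058, 0.1399, 0.2312]
tool_rot: [0.061, 0.998, 0.0, -0.0]
wrist_force: [0.1, 0.7, 0.4]
opening: 0.0852
grip_force: 0.0
```

Run:
```python
from h import *
s=env.sense(); w=env.read_camera("wrist"); save(w,"w1.png"); print(s["position"],s["qpos"].round(3),s["wrist_force"])
for n in ["knob","tab_a","housing_top","clamp_bed","jaw","offcut"]:
  for r in env.cut_out(n,"wrist")[:3]:
    v,u=np.nonzero(r["pixels"]); print(n,round(r["p"],2),r["extent"],cv2.minAreaRect(np.c_[u,v].astype(np.float32)))
```

```text
[0.50575599 0.13988292 0.23122927] [ 0.27   0.126 -0.04   1.406  0.     0.392] [0.11392105 0.6874043  0.36496857]
knob 0.77 [243.6, 173.6, 316.4, 244.2] ((279.0, 209.0), (70.0, 68.0), 90.0)
tab_a 0.78 [301.6, 200.6, 313.4, 227.9] ((307.5, 213.5), (29.0, 11.0), 90.0)
tab_a 0.58 [244.5, 198.8, 259.3, 227.4] ((251.5, 213.0), (28.0, 11.0), 90.0)
housing_top 0.98 [232.3, 150.4, 332.9, 338.1] ((280.0, 242.99996948242188), (101.99998474121094, 185.99996948242188), 0.0)
clamp_bed 0.64 [227.6, 148.3, 334.1, 335.7] ((278.7649230957031, 242.7552947998047), (103.17935943603516, 186.082763671875), 1.1457626819610596)
jaw 0.84 [247.1, 241.4, 310.0, 273.5] ((277.336181640625, 256.9306335449219), (65.27668762207031, 28.30876922607422), 2.385944128036499)
offcut 0.64 [233.1, 263.0, 309.3, 307.4] ((270.8966064453125, 286.1532287597656), (76.44779205322266, 45.1444091796875), 1.2730300426483154)
```

View pics/w1.png

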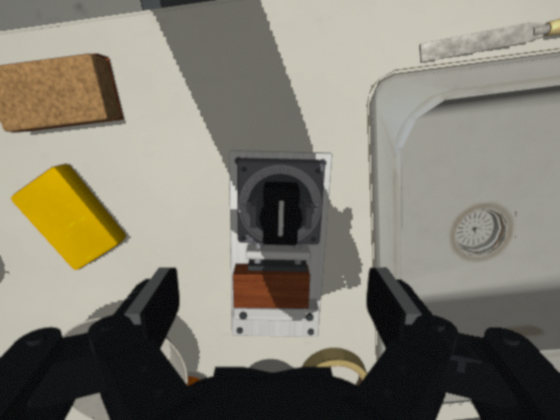

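Run:
```python
from h import *
s=env.sense(); w=env.read_camera("wrist")
def P(u,v,z): return ray(w,u,v,z,s)[:2]
tl,tr,bl,br=[P(*p,.012) for p in [(233,152),(331.5,153),(231,335),(319,336)]]
print(tl,tr,bl,br)
ang=lambda d: np.degrees(np.arctan2(d[1],d[0]))
print("len",np.linalg.norm(bl-tl),np.linalg.norm(tr-tl)); print("x dir",ang(bl-tl),ang(br-tr),"y dir",ang(tr-tl),ang(br-bl))
c=(tl+tr+bl+br)/4; print("centre",c)
d=(bl-tl+br-tr); d/=np.linalg.norm(d); print("axis from bed",c-.07*d)
t=env.cut_out("tab_a","wrist")
for r in t[:2]:
    e=r["extent"]; v,u=np.nonzero(r["pixels"]); print(r["p"],P(u.mean(),v.mean(),.073), [P(x,(e[1]+e[3])/2,.08).round(4) for x in(e[0],e[2])])
print("cap",P(281,212,.089))
h=cv2.resize(w["pixels"][130:340,200:360],None,fx=3.75/1.5*1.5*.76,fy=3.75*.76,interpolation=cv2.INTER_CUBIC)
cv2.imwrite("pics/w1c.png",h[...,::-1]); print(h.shape)
```

```text
[0.46915406 0.10139965] [0.48357112 0.21033836] [0.70838628 0.06067687] [0.72430664 0.17734065]
len 0.24267344129897037 0.10988855107374647
x dir -9.66045208980857 -7.804916307992905 y dir 82.46122542409351 82.22921108410586
centre [0.59635452 0.13743888]
axis from bed [0.52716589 0.14806588]
0.84 [0.52930782 0.17232029] [array([0.5281, 0.1643]), array([0.5298, 0.1781])]
0.62 [0.60826769 0.12558102] [array([0.597, 0.09 ]), array([0.6063, 0.1665])]
cap [0.52108078 0.14730524]
(598, 456, 3)
```

View pics/w1c.png

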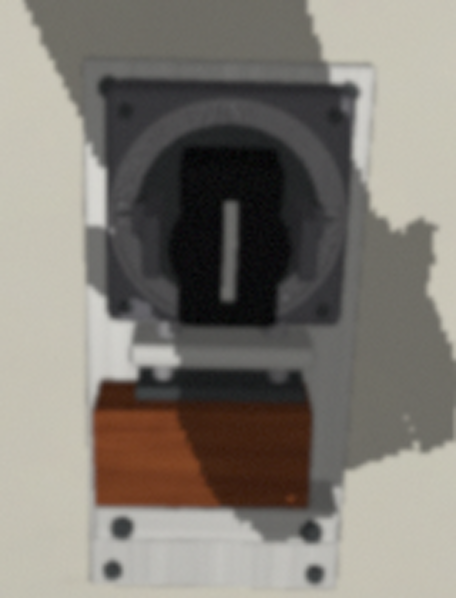

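Run:
```python
from h import *
s=env.sense(); w=env.read_camera("wrist")
def P(u,v,z): return ray(w,200+u/2.85,130+v/2.85,z,s)[:2]
a,b=P(233,200,.089),P(229,300,.089); print("line",(a+b)/2,np.degrees(np.arctan2(*(b-a)[::-1])),np.linalg.norm(b-a))
l,r=P(152,245,.075),P(311,245,.075); print("tabs",(l+r)/2,np.degrees(np.arctan2(*(r-l)[::-1])),np.linalg.norm(r-l))
print("far edge",P(230,325,.089))
# ring outer circle 46mm at z .049
L,Rr,U=P(112,215,.049),P(346,215,.049),P(229,97,.049); print("ring",(L+Rr)/2,np.linalg.norm(Rr-L),U)
h=[P(107,85,.044),P(353,88,.044),P(341,322,.044),P(110,320,.044)]; print("housing",np.mean(h,0)); 
for i in range(4): d=h[(i+1)%4]-h[i]; print(np.linalg.norm(d),np.degrees(np.arctan2(d[1],d[0])))
```

```text
line [0.52700794 0.14645039] -8.70405680933731 0.03452032621839848
tabs [0.52961803 0.14670677] 83.00687409949157 0.05452317080544812
far edge [0.55305236 0.14314253]
ring [0.52646024 0.14684139] 0.08634841278000349 [0.4831268  0.15182457]
housing [0.525283   0.14661358]
0.08838819246847102 82.3179889597892
0.09083766053609071 -7.224345245939296
0.08974616516296213 -97.53307164415517
0.09107024954819924 171.92031602289325
```

step_arm(rows=[[0.02,0.007,-0.03,0,0,-0.014,1],[0.02,0.007,-0.07,0,0,-0.014,1],[0.02,0.007,-0.11,0,0,-0.014,1],[0.02,0.007,-0.14,0,0,-0.014,1],[0.02,0.007,-0.16,0,0,-0.014,1],[0.02,0.007,-0.175,0,0,-0.014,1],[0.02,0.007,-0.175,0,0,-0.014,1],[0.02,0.007,-0.175,0,0,-0.014,1]], grip_force=40)

```text
time: 4.15
position: [0.5268, 0.1467, 0.0572]
tool_rot: [0.068, 0.998, 0.0, 0.001]
wrist_force: [0.5, 0.4, -0.2]
opening: 0.0856
grip_force: 0.0
```

Run:
```python
from h import *
s=env.sense(); w=env.read_camera("wrist"); save(w,"w2.png"); print(s["position"],s["qpos"].round(3),s["wrist_force"],s["torque"])
```

```text
[0.52679503 0.14673667 0.05715654] [ 0.272  0.222 -0.311  1.036 -0.     0.408] [ 0.50099667  0.42831015 -0.21020667] [-0.00040127  0.00115737  0.01633518]
```

View pics/w2.png

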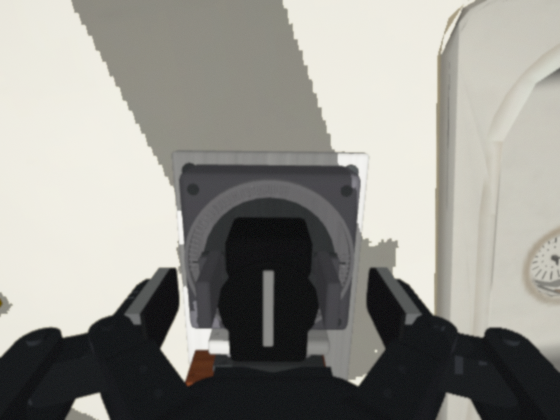

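step_arm(rows=[[0,0,0,0,0,0,0.7],[0,0,0,0,0,0,0.5],[0,0,0,0,0,0,0.3],[0,0,0,0,0,0,0.2],[0,0,0,0,0,0,0.2],[0,0,0,0,0,0,0.2],[0,0,0,0,0,0,0.2],[0,0,0,0,0,0,0.2]], grip_force=40)

```text
time: 5.2
position: [0.5267, 0.145, 0.0585]
tool_rot: [0.069, 0.998, -0.001, 0.001]
wrist_force: [-4.0, -7.9, 12.9]
opening: 0.0466
grip_force: 40.9
```

Run:
```python
from h import *
s=env.sense(); print(s["position"],s["opening"],s["grip_force"],s["wrist_force"],s["torque"])
```

```text
[0.52667129 0.14501412 0.05847816] 0.04659390882345715 40.89264214038849 [-4.01620454 -7.85278394 12.8776036 ] [-1.50649335  0.86427344 -0.15418651]
```

step_arm(rows=[[-0.0005,-0.001,0.001,0,0,0,0.2],[-0.001,-0.002,0.002,0,0,0,0.2],[-0.001,-0.002,0.002,0,0,0,0.2],[-0.001,-0.002,0.002,0,0,-0.05,0.2],[-0.001,-0.002,0.002,0,0,-0.1,0.2],[-0.001,-0.002,0.002,0,0,-0.1,0.2],[-0.001,-0.002,0.002,0,0,-0.1,0.2]])

```text
time: 6.08
position: [0.5264, 0.1449, 0.0588]
tool_rot: [0.118, 0.993, 0.0, 0.001]
wrist_force: [5.5, 0.2, 1.3]
opening: 0.0458
grip_force: 43.5
```

```bash
cat > m.py <<'E'
from h import *
s=env.sense(); print(s["time"],s["position"].round(4),s["opening"].round(4),s["grip_force"].round(1),s["wrist_force"].round(2),s["torque"].round(3), "yaw",R.from_quat(s["tool_rot"]).as_rotvec().round(4), 2*np.arctan2(s["tool_rot"][1],s["tool_rot"][0])-np.pi/2,s["effort"].round(3))
E
python3 m.py
```

```text
Traceback (most recent call last):
  File "m.py", line 2, in <module>
    s=env.sense(); print(s["time"],s["position"].round(4),s["opening"].round(4),s["grip_force"].round(1),s["wrist_force"].round(2),s["torque"].round(3), "yaw",R.from_quat(s["tool_rot"]).as_rotvec().round(4), 2*np.arctan2(s["tool_rot"][1],s["tool_rot"][0])-np.pi/2,s["effort"].round(3))
                                                          ^^^^^^^^^^^^^^^^^^
AttributeError: 'float' object has no attribute 'round'
```

```bash
cat > m.py <<'E'
from h import *
np.set_printoptions(suppress=True,precision=3)
s=env.sense(); q=s["tool_rot"]
print(s["time"],s["position"],"open",s["opening"],s["grip_force"],"F",s["wrist_force"],"M",s["torque"],"yaw",2*np.arctan2(q[1],q[0])-np.pi/2,"e6",s["effort"][5])
E
python3 m.py
```

```text
6.075 [0.526 0.145 0.059] open 0.04576498898803469 43.46980690956116 F [5.482 0.168 1.337] M [ 0.045 -1.158 -0.001] yaw 1.3350395988657016 e6 -0.016064271912910044
```

step_arm(rows=[[0.001,0,0,0,0,-0.05,0.2],[0.001,0,0,0,0,-0.1,0.2],[0.001,0,0,0,0,-0.1,0.2],[0.001,0,0,0,0,-0.1,0.2]])

```text
time: 6.58
position: [0.5266, 0.1449, 0.0588]
tool_rot: [0.167, 0.986, 0.0, 0.0]
wrist_force: [2.6, 0.2, 5.3]
opening: 0.0455
grip_force: 44.7
```

```bash
python3 m.py
```

```text
6.575 [0.527 0.145 0.059] open 0.04549554188209732 44.748868346214294 F [2.606 0.237 5.255] M [ 0.099 -0.408  0.017] yaw 1.2353296662510211 e6 -0.007753576501272619
```

step_arm(rows=[[0,0,0,0,0,-0.05,0.2],[0,0,0,0,0,-0.1,0.2],[0,0,0,0,0,-0.15,0.2],[0,0,0,0,0,-0.15,0.2],[0,0,0,0,0,-0.15,0.2]])

```text
time: 7.2
position: [0.5265, 0.1448, 0.0587]
tool_rot: [0.24, 0.971, 0.0, 0.0]
wrist_force: [1.6, 1.5, 5.2]
opening: 0.0461
grip_force: 44.8
```

```bash
python3 m.py
```

```text
7.2 [0.527 0.145 0.059] open 0.04607856562168665 44.82174754142761 F [1.642 1.536 5.231] M [ 0.076 -0.481 -0.059] yaw 1.0850788660905262 e6 -0.016390118398703635
```

step_arm(rows=[[0,0,0,0,0,-0.05,0.2],[0,0,0,0,0,-0.09,0.2],[0,0,0,0,0,-0.09,0.2],[0,0,0,0,0,-0.09,0.2]])

```text
time: 7.7
position: [0.5265, 0.1448, 0.0587]
tool_rot: [0.284, 0.959, 0.0, 0.0]
wrist_force: [2.0, 0.2, 5.6]
opening: 0.0461
grip_force: 44.8
```

```bash
python3 m.py
```

```text
7.7 [0.526 0.145 0.059] open 0.046145011039580346 44.82245743274689 F [2.043 0.195 5.572] M [ 0.029 -0.473  0.064] yaw 0.9952572642947564 e6 0.06339603569358587
```

step_arm(rows=[[0,0,0,0,0,-0.03,0.2],[0,0,0,0,0,-0.06,0.2],[0,0,0,0,0,-0.06,0.2],[0,0,0,0,0,-0.06,0.2]])

```text
time: 8.2
position: [0.5265, 0.1449, 0.0587]
tool_rot: [0.312, 0.95, 0.0, 0.0]
wrist_force: [2.1, -0.0, 5.4]
opening: 0.0458
grip_force: 44.8
```

```bash
python3 m.py
```

```text
8.2 [0.527 0.145 0.059] open 0.04582920248156094 44.82667028903961 F [ 2.086 -0.011  5.409] M [ 0.085 -0.487  0.133] yaw 0.9354168502635476 e6 0.12942122295498848
```

step_arm(rows=[[0,0,0,0,0,-0.03,0.2],[0,0,0,0,0,-0.06,0.2],[0,0,0,0,0,-0.09,0.2],[0,0,0,0,0,-0.09,0.2],[0,0,0,0,0,-0.09,0.2]])

```text
time: 8.82
position: [0.5265, 0.1448, 0.0587]
tool_rot: [0.355, 0.935, 0.0, 0.0]
wrist_force: [1.8, 0.9, 5.7]
opening: 0.046
grip_force: 44.8
```

```bash
python3 m.py
```

```text
8.825 [0.527 0.145 0.059] open 0.04598009810667183 44.84030842781067 F [1.802 0.874 5.667] M [ 0.026 -0.429  0.198] yaw 0.845626449455616 e6 0.22921665105968714
```

step_arm(rows=[[0,0,0,0,0,-0.02,0.2],[0,0,0,0,0,-0.045,0.2],[0,0,0,0,0,-0.045,0.2],[0,0,0,0,0,-0.045,0.2],[0,0,0,0,0,-0.045,0.2]])

```text
time: 9.45
position: [0.5265, 0.1448, 0.0587]
tool_rot: [0.376, 0.927, 0.0, 0.0]
wrist_force: [2.5, -0.2, 6.6]
opening: 0.0458
grip_force: 44.8
```

```bash
python3 m.py
```

```text
9.45 [0.526 0.145 0.059] open 0.045750353148892725 44.848594665527344 F [ 2.504 -0.187  6.647] M [ 0.004 -0.55   0.236] yaw 0.8007167538074942 e6 0.27778434567153454
```

Run:
```python
from h import *
a=[]
for i in range(8):
    env.read_camera("wrist"); s=env.sense(); a.append([s["torque"][2],s["effort"][5],s["qpos"][5]])
a=np.array(a); print(a.round(3),a.mean(0))
```

```text
[[0.286 0.278 1.038]
 [0.251 0.278 1.038]
 [0.286 0.278 1.038]
 [0.257 0.278 1.038]
 [0.265 0.278 1.038]
 [0.288 0.278 1.038]
 [0.303 0.278 1.038]
 [0.22  0.278 1.038]] [0.2693733  0.27778552 1.0384239 ]
```

step_arm(rows=[[0,0,0,0,0,0,0.57],[0,0,0,0,0,0,0.6],[0,0,0,0,0,0,0.64],[0,0,0,0,0,0,0.7],[0,0,0,0,0,0,0.8],[0,0,0,0,0,0,1],[0,0,0,0,0,0,1],[0,0,0,0,0,0,1],[0,0,0,0,0,0,1]])

```text
time: 10.98
position: [0.5262, 0.1446, 0.0583]
tool_rot: [0.376, 0.926, -0.0, 0.0]
wrist_force: [0.3, 0.0, 0.3]
opening: 0.0854
grip_force: 0.0
```

```bash
python3 m.py; python3 -c "
from h import *
save(env.read_camera('wrist'),'w3.png')"
```

```text
10.975 [0.526 0.145 0.058] open 0.08536953336397136 0.0 F [0.322 0.033 0.345] M [-0.03  -0.053 -0.013] yaw 0.7989769640090874 e6 0.00023448837964679115
```

View pics/w3.png

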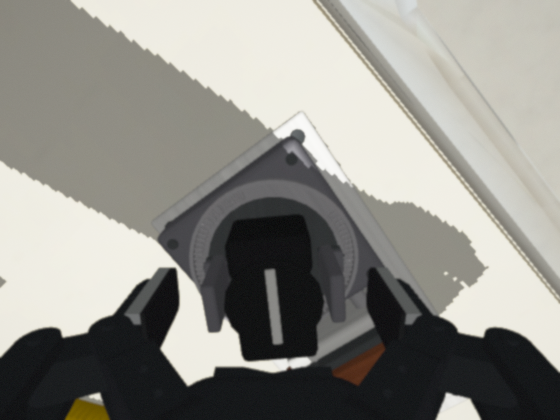

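```bash
cat > ln.py <<'E'
from h import *
def line(img,c,s,x0,x1,y0,y1):
    g=cv2.cvtColor(img,cv2.COLOR_BGR2GRAY)[y0:y1,x0:x1]
    m=(g>90).astype(np.uint8); n,l,st,ce=cv2.connectedComponentsWithStats(m)
    k=1+np.argmax(st[1:,4]); v,u=np.nonzero(l==k); print("comp",st[k])
    p=np.array([ray(c,a+x0,b+y0,.089,s)[:2] for a,b in zip(u,v)])
    d=cv2.fitLine(p.astype(np.float32),cv2.DIST_L2,0,1e-4,1e-4).ravel()
    if d[0]<0:d=-d
    return np.arctan2(d[1],d[0]),p.mean(0)
if __name__=="__main__":
    s=env.sense(); c=env.read_camera("wrist")
    a=dict(s); a["position"]=np.array([0.52679503,0.14673667,0.05715654]); a["tool_rot"]=np.array([0.0675,0.9977,0,0.0005])
    print("start",line(cv2.imread("pics/w2.png"),c,a,245,300,250,350)); print("now",line(cv2.imread("pics/w3.png"),c,s,245,300,250,350))
    y=lambda q:2*np.arctan2(q[1],q[0])-np.pi
    print(y(a["tool_rot"]),y(s["tool_rot"]))
E
python3 ln.py
```

```text
comp [ 18  21  11  75 757]
start (np.float32(-0.14441378), array([0.52558845, 0.1457317 ]))
comp [ 20  19  18  75 725]
now (np.float32(-0.674471), array([0.52627243, 0.14612722]))
-0.1351053284454693 -0.7718495607997338
```

step_arm(rows=[[0,0,0.02,0,0,0,1],[0,0,0.06,0,0,0,1],[0,0,0.1,0,0,0,1],[0,0,0.14,0,0,0,1],[0,0,0.17,0,0,0,1],[0,0,0.17,0,0,0,1],[0,0,0.17,0,0,0,1]])

```text
time: 11.95
position: [0.526, 0.1445, 0.2274]
tool_rot: [0.376, 0.926, -0.0, -0.0]
wrist_force: [0.0, -0.2, -1.0]
opening: 0.0856
grip_force: 0.0
```

Run:
```python
from h import *
s=env.sense(); c=env.read_camera("wrist"); g=c["pixels"][110:320,170:390]; cv2.imwrite("pics/w4.png",cv2.resize(g,None,fx=2.8,fy=2.8,interpolation=cv2.INTER_CUBIC)[...,::-1])
for t in ["tab_a"]:
  for r in env.cut_out(t,"wrist")[:3]: print(r["p"],r["extent"])
```

```text
0.64 [236.6, 182.4, 256.2, 214.0]
0.54 [294.5, 179.9, 307.7, 207.0]
```

View pics/w4.png

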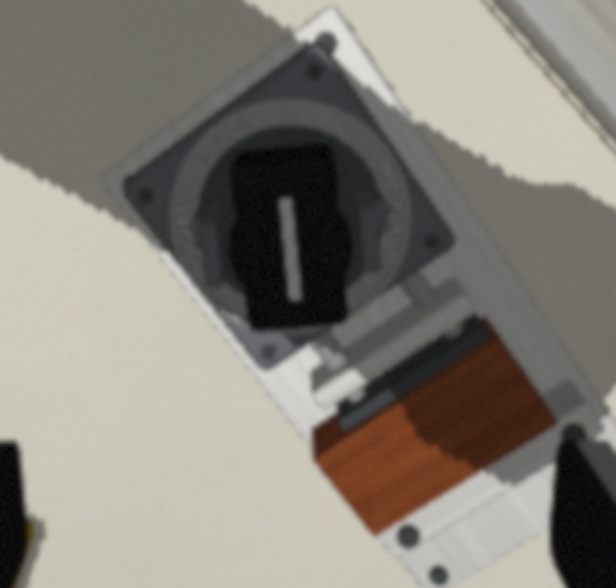

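The picture shows the jaw plate against the offcut (crop ~(430,370)), the offcut at the fence (~(490,470)), and both tabs out to the left and right of the knob.

```bash
python3 -c "
from bench import env
print(env.finish_job())"
```

```text
the job is handed in; nothing more can be done
None
```

The offcut is clamped against the fence and the job is handed in; I turned the knob to about 18 N, and after both tabs sprang out and locked about 12 N should remain (worked out from torque and angle, not measured directly).

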